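# Bolt the transport case: line up the slotted disc, push the bar home

## Task

Lock the transport case on the packing bench using pushes only. With a fingertip, push the stud on the slotted disc round until the disc's slot lines up with the sliding bar, then push the bar by its upright post through the slot until it is fully home against the end wall of the keeper. Do not lift anything, leave the tape roll, bottle and cartons where they are, and take the hand away at the end.

Things in the scene. Friction and masses are not known exactly. Their poses are not given: they have to be found in the camera images.
- case: Heavy, fixed grey case with an aluminium two-leaf lid, 264 x 364 mm, lid top 110 mm up. Origin: centre of underside. Its y axis is the way the bar is pushed; z up. In this frame the lock lies along x = 0: bar channel y -120 to 8 mm, disc centre y 60, keeper y 104 to 140. Channel, disc and keeper stand at most 17.5 mm above the lid; only the stud and the post stand higher.
- disc (a joint): Turn of the slotted disc, rad, counter-clockwise from above. At 0 and at pi the slot is parallel to the bar, which can pass; at pi/2 square to it. Stud lies to the case's +x at 0, +y (keeper) at pi/2, -x at pi, seen from the disc's centre. Starts between 0.7 and 2.45; may be turned either way (-1 to 4.1). Light friction (about 1.5 N at the stud), no detent, stays where left.
- disc_center (a point): Centre of the disc at its upper face, 16 mm above the lid. Dark steel disc, 80 mm diameter, with a 30 mm wide open slot straight across its centre, 13 mm deep, between two solid raised halves.
- stud_top (a point): Centre of the top of the disc's stud, an upright steel pin of 12 mm diameter on one raised half, 28 mm from the disc's axis, square to the slot. Its top is 42 mm above the lid, 26 mm above the disc's face.
- bar_nose (a point): Tip of the sliding bar's round nose, 7 mm above the lid. The steel bar (22 mm wide, 8 thick, 145 long, about 0.2 kg) lies loose in its channel under two lips and slides along the case's y with 1 to 2 N of friction. At the start the nose is 8 to 36 mm short of the disc's rim; the raised halves block it unless the slot is lined up to about 0.15 rad.
- post_top (a point): Centre of the top of the bar's upright round post, 12 mm diameter, 130 mm behind the nose, 15 mm ahead of the bar's tail. Its top is 45 mm above the lid, 34 mm above the bar. It runs in the open slit between the channel's lips, whose upper face is 17.5 mm above the lid.
- keeper_wall (a point): Centre of the face of the keeper's end wall, 7 mm above the lid, 72 mm beyond the disc's centre: the nose meets it when the bar is fully home. The keeper is a steel staple with a strap over the bar's nose, 17.5 mm high, 41 mm wide.
- tape: Bystander: roll of tape, 72 mm across, 25 mm high, lying on the lid beside the bar channel on the case's +x side. Origin: centre of its underside.
- small_carton: Bystander: small carton 55 x 80 x 45 mm high on the lid beside the bar channel on the case's -x side. Origin: centre of its underside.
- spray: Bystander: white bottle, 60 mm diameter, 160 mm high, standing on the bench to the robot's left of the case. Origin: centre of its underside.
- parts_box: Bystander: carton 100 x 120 x 70 mm high on the bench to the robot's right of the case. Origin: centre of its underside.
Mind the look-alikes: they are no part of the job. There is more than one size of the part that bears bar_nose; the job needs the smallest.

How it is judged (in metres and radians):
On the way:
1. the disc's slot is lined up with the bar (within 0.17 rad) while the bar is still short of the middle of the disc ((value of joint disc between -0.17 and 0.17 rad or value of joint disc between 2.9716 and 3.3116 rad) and y of bar_nose in the frame of case below 0.045 m), for 0.2 s.
At the end, for the whole second after the job is handed in: The bar's nose is through the disc's slot and in the keeper, within 6 mm of its end wall and within 8 mm of the centre line; the disc's slot is along the bar (within 0.2 rad); the bar lies flat in its channel and at rest (y of bar_nose in the frame of case above 0.126 m and x of bar_nose in the frame of case between -0.008 and 0.008 m and z of post_top in the frame of case between 0.145 and 0.163 m and (value of joint disc between -0.2 and 0.2 rad or value of joint disc between 2.9416 and 3.3416 rad) and angle between bar's own z axis and vertical below 0.08 rad and linear speed of bar below 0.01 m/s); the robot touches nothing.
It fails at once if the bar is lifted more than 12 mm (z of post_top in the frame of case above 0.167 m).
It fails at once if the roll of tape is moved more than 30 mm or tipped (distance of tape from where it was at the start of the episode above 0.03 m or angle between tape's own z axis and vertical above 0.4 rad).
It fails at once if the small carton on the lid is moved more than 30 mm or tipped (distance of small_carton from where it was at the start of the episode above 0.03 m or angle between small_carton's own z axis and vertical above 0.4 rad).
It fails at once if the spray bottle is moved more than 30 mm or tipped (distance of spray from where it was at the start of the episode above 0.03 m or angle between spray's own z axis and vertical above 0.4 rad).
It fails at once if the carton on the bench is moved more than 30 mm or tipped (distance of parts_box from where it was at the start of the episode above 0.03 m or angle between parts_box's own z axis and vertical above 0.4 rad).
It also fails if it takes over 48 s, if anything falls off the work surface, if the arm or the gripper's body presses on something with over 40 N, if the wrist force passes 120 N, or if a joint passes its speed limit or range.

## Robot

A 7-joint arm with a two-finger parallel gripper is mounted at the origin on the work surface. World frame = base frame: x ahead of the robot, y to its left, z up, the work surface at z = 0. Lengths are in mm, angles in rad, forces in N, time in s.
With the tool pointing down it reaches from about 400 to 875 mm from the base axis. Payload 19.3 kg.
Tool frame: the origin (TCP) lies at the very end of the fingers, on their centre line; the grasp point (between the pads) lies 19 mm behind it; z points along the fingers, y is the line along which they close (so a half turn about z gives the same grasp; the last joint's range is limited). The gripper opens to 85 mm and grips with 20 to 120 N. Pads are 22 mm wide; open, the fingers measure 114 mm over their backs; the gripper's body (76 mm by 85 mm) begins 54 mm behind the grasp point. The pads swing forward as they close: fully open they stand 13 mm farther back than shut.
Start: joints at [1.089, 0.521, -0.036, 1.599, 0.021, 1.021, -0.113], TCP at [250.134, -572.754, 231.291] pointing down, gripper open.
Joint ranges: [-2.91, 2.91], [-0.3, 2.13], [-1.5, 1.42], [0.17, 2.43], [-1.26, 4.41], [0.16, 1.93], [-2.52, 2.52]. Speed limits (rad/s): [1.89, 1.89, 2.39, 2.39, 3.01, 3.01, 3.01].

## Interface

Orientations are given as a rotation vector (axis times angle).
In Python, from workcell import robot gives the robot as it stands.
- The arm moves only by the tool carry_out, never from a script. Its argument "motion" is a list of rows, each a list of 7 numbers: the shift along the world's x, y, z normalised to -1 to 1, where 1 is 0.4 m, then the turn, a rotation vector about the world's x, y, z normalised to -1 to 1, where 1 is 180 degrees, then the closure, from -1 (fully open) to 1 (shut). In form: [[x, y, z, rx, ry, rz, gripper], ...]. A call has exactly 10 rows; each row shifts and turns the commanded pose from where the row before left it; what a row does not reach is not made up. A row lasts 1/8 s, in which the tool goes at most 62.5 mm and 10.7 degrees, less where a joint would pass 70% of its speed; a pose out of reach is approached as far as the arm can. A call with a number of a shift or a turn outside -1 to 1 is refused whole. A call with a gripper value outside its range is refused whole. The fingers move at their own pace and stop on an object; the grip force is fixed at half the most. Time passes only in rows, so rows that do not move let the fingers close, or fill a call up. It gives the time, the measured TCP pose, the force, the opening and the grip force at its end, in the units of the state.
- robot.state(): the state, without advancing time (a new reading comes with each control period).
- robot.capture(name): name is "side" or "top"; returns the picture (384x512x3 uint8, red, green, blue); there is no depth.
- robot.calibration(name): a dict with "intrinsics" (3x3 intrinsics, pixels), "k1" (the pictures are not rectified: a ray, as slopes to the right and down, at radius r is drawn at 1 + k1 r^2 times it, then the intrinsics apply), "rvec" (rotation vector, rad) and "tvec" (3), from world to camera coordinates, as OpenCV has them. Camera axes: x right, y down, z forward; pixel columns grow to the right and rows downward; lengths in mm; the calibration is good to about 2 mm. A picture is of the moment at which its call begins. calibration takes no time and is no camera call.
- robot.close_job(): hands the job in; it is judged then, once.
The state is a dict: "t": time; "joint_pos": joint angles; "qd": joint speeds; "effort": joint torques, N m; "ee_pos": TCP position; "eef_rot": TCP orientation; "force": force on the tool from outside, world axes, zero at the start; "wrist_torque": the same for the moment, N m; "opening": finger opening in mm; "finger_force": force on a finger pad.
Only numpy, scipy, OpenCV 4.12 (cv2) and the standard library are available. Lean on these libraries where they do the work, as an engineer would, in place of code of your own. Each camera call takes 0.05 s, during which the arm holds its last target. There are 200 camera calls.

## Working session

There is one attempt and no reset: what is moved stays moved. The work goes in short steps, Python scripts to look and compute and a tool call to move; the robot and the scene stay as the last step left them, time stands still between calls to the robot, and variables do not carry over. Pictures are saved under pics/ and viewed, at most 10 in all, crops included, and the job is handed in when it is done.

Besides the shell and the picture viewer there is one more tool, called after ">>>" by a JSON object that holds its "fn" and its "kwargs". carry_out: Moves the arm, as the interface text tells. Scaled input: -1 to 1 covers 0.4 m each way for a shift and 180 degrees each way for a turn. Its arguments: {"type":"object","properties":{"motion":{"type":"array","items":{"type":"array","items":{"type":"number"}}}},"required":["motion"]}

```bash
mkdir -p pics; cat > h.py <<'E'
import numpy as np, cv2
from workcell import robot
def cal(n):
    c=robot.calibration(n); return np.array(c["intrinsics"],float),c["k1"],cv2.Rodrigues(np.array(c["rvec"],float))[0],np.array(c["tvec"],float)
def unproj(n,uv,z):
    K,k1,R,t=cal(n); d=np.array([k1,0,0,0,0],float)
    p=cv2.undistortPoints(np.array([[uv]],float),K,d)[0,0]
    r=R.T@np.array([p[0],p[1],1]); o=-R.T@t
    return o+r*(z-o[2])/r[2]
def proj(n,P):
    K,k1,R,t=cal(n); return cv2.projectPoints(np.array(P,float).reshape(-1,1,3),cv2.Rodrigues(R)[0],t,K,np.array([k1,0,0,0,0],float))[0].reshape(-1,2)
E
python3 - <<'E'
from h import *
for n in("top","side"):
    im=robot.capture(n)[:,:,::-1]; cv2.imwrite(f"pics/{n}0.png",im)
    K,k,R,t=cal(n); print(n,K[0,0],k,-R.T@t,R[2])
a=[cv2.imread(f"pics/{n}0.png") for n in("top","side")]
print(robot.state())
E
```

```text
top 409.6897642497823 -0.0855996119488724 [ 263.22164753   -6.37254173 1318.3353123 ] [ 0.19201205  0.00375839 -0.98138537]
side 363.0855588592629 -0.08908364982597423 [-49.35843196 677.49863117 627.88235593] [ 0.55272694 -0.67262367 -0.49200644]
{'t': 0.1, 'joint_pos': array([ 1.08879988,  0.52193186, -0.03629599,  1.59994534,  0.02115083,
        1.02109783, -0.11279996]), 'qd': array([ 1.10661120e-04, -4.16881533e-04,  2.86054679e-05, -2.44344607e-03,
       -7.41294604e-04, -1.38703441e-03, -1.52213276e-03]), 'effort': array([ 3.51586568e-03, -9.28478765e+01,  1.98358923e+00, -3.70533049e+01,
        1.80511060e-02,  5.37310771e-03, -7.24638721e-05]), 'ee_pos': array([ 250.00512194, -572.49302828,  230.79969931]), 'eef_rot': array([-3.07430750e+00, -6.41991165e-01,  3.87609044e-04]), 'force': array([-0.60154689, -0.47973939,  0.13932634]), 'wrist_torque': array([-0.00387623, -0.0399244 ,  0.01423407]), 'finger_force': 0.0, 'opening': 85.4758999856759}
```

View pics/top0.png

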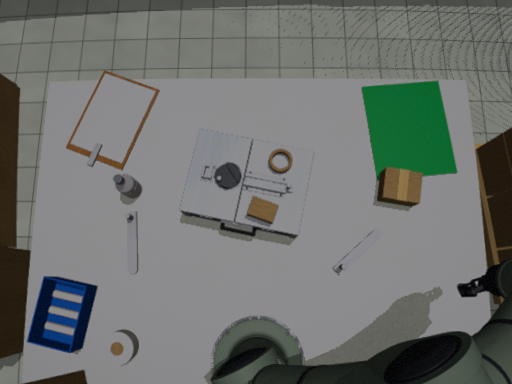

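View pics/side0.png

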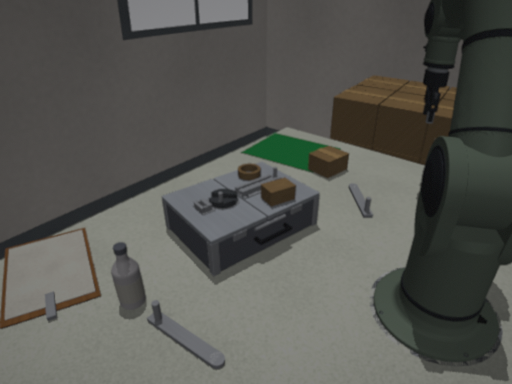

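The top view shows three bars with posts: one on the case lid at about (268,185), and loose bars on the bench at (132,240) and (357,250). The one in the channel on the case fits the description. It lies in line with the disc at (228,176) and the keeper at (207,172), and it's the smallest. I'll confirm this in an enlarged crop.

```bash
python3 - <<'E'
from h import *
a=cv2.imread("pics/top0.png")[120:245,170:325]; b=cv2.imread("pics/side0.png")[150:260,155:330]
a=cv2.resize(a,None,fx=5,fy=5,interpolation=cv2.INTER_CUBIC);b=cv2.resize(b,None,fx=4.5,fy=4.5,interpolation=cv2.INTER_CUBIC)
cv2.imwrite("pics/c1.png",cv2.convertScaleAbs(a[:600],alpha=1.4));cv2.imwrite("pics/c2.png",cv2.convertScaleAbs(b,alpha=1.5))
E
```

```text
(no output)
```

View pics/c1.png

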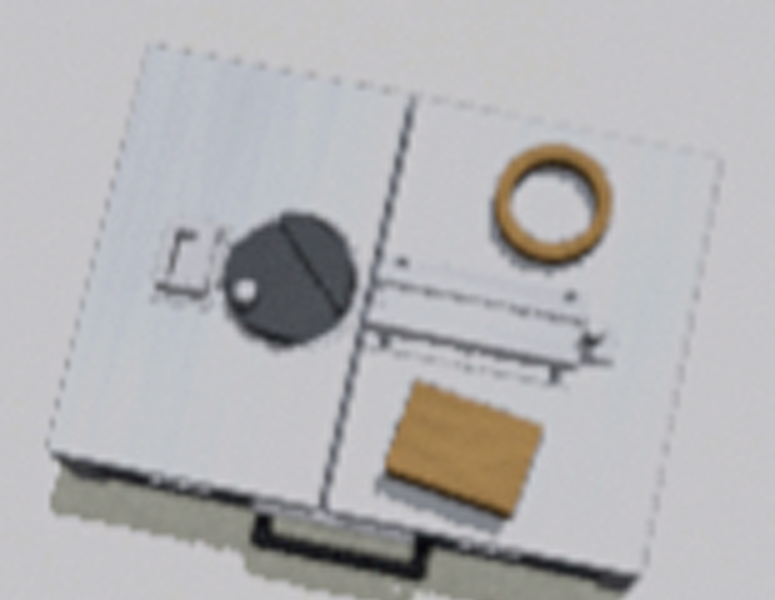

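View pics/c2.png

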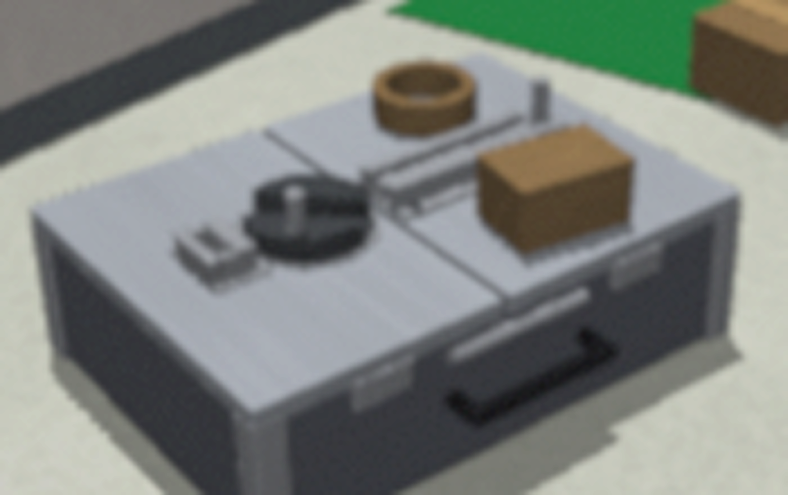

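The crop confirms it: the channel, disc and keeper are in one line on the lid. The stud is at crop pixel (245,290), on the keeper side towards the robot, and the post is at (593,340) at the channel's far end. The tape and small carton sit on either side of the channel.

```bash
python3 - <<'E'
from h import *
from scipy.optimize import least_squares
g=lambda n,u,v,z:unproj(n,(170+(u+.5)/5-.5,120+(v+.5)/5-.5),z) if n=="top" else unproj(n,(155+(u+.5)/4.5-.5,150+(v+.5)/4.5-.5),z)
cs=[g("top",*p,110)[:2] for p in((148,45),(722,155),(640,572),(48,452))]
cs+= [g("side",*p,110)[:2] for p in((480,55),(738,195),(250,415),(35,210))]
print(np.round(cs))
loc=np.array([(132,182),(132,-182),(-132,-182),(-132,182)],float)
S=[loc[0],loc[1],loc[2],loc[3],loc[1],loc[2],loc[3],loc[0]]
def T(p,l): c,s=np.cos(p[2]),np.sin(p[2]); return np.array(l)@np.array([[c,s],[-s,c]])+p[:2]
r=least_squares(lambda p:(T(p,S)-cs).ravel(),[500,0,0],loss="soft_l1"); p=r.x
print(p,np.round(r.fun.reshape(-1,2)))
print("disc pred",T(p,[0,60]),"keeper",T(p,[0,132]),"chan",T(p,[0,-120]))
inv=lambda w:(w[:2]-p[:2])@np.array([[np.cos(p[2]),-np.sin(p[2])],[np.sin(p[2]),np.cos(p[2])]])
for nm,n,u,v,z in(("disc","top",290,280,126),("stud","top",245,289,152),("post","top",593,338,155),("stud","side",296,190,152),("post","side",541,84,155),("tape","top",553,205,135),("carton","top",467,448,155),("disc","side",308,212,126)):
    w=g(n,u,v,z); print(nm,n,np.round(w),np.round(inv(w)))
print(robot.state()["eef_rot"])
from scipy.spatial.transform import Rotation as Ro
print(Ro.from_rotvec(robot.state()["eef_rot"]).as_matrix().round(3))
E
```

```text
[[ 717.  179.]
 [ 645. -177.]
 [ 388. -121.]
 [ 460.  232.]
 [ 642. -170.]
 [ 386. -115.]
 [ 461.  237.]
 [ 713.  180.]]
[ 5.51987175e+02  2.98284961e+01 -2.07278087e-01] [[ 1.  2.]
 [-1.  1.]
 [-2. -0.]
 [ 0.  3.]
 [ 2. -6.]
 [-1. -6.]
 [-0. -2.]
 [ 5.  0.]]
disc pred [564.33499554  88.54417814] keeper [579.15238068 159.00299659] chan [527.29153269 -87.60286799]
disc top [562.  87. 126.] [-2. 58.]
stud top [550. 111. 152.] [-19.  79.]
post top [519. -92. 155.] [  -7. -126.]
stud side [552. 109. 152.] [-16.  77.]
post side [523. -87. 155.] [  -4. -121.]
tape top [606. -71. 135.] [ 73. -88.]
carton top [455. -19. 155.] [-85. -67.]
disc side [561.  92. 126.] [-4. 63.]
[-3.07430750e+00 -6.41991165e-01  3.87609044e-04]
[[ 0.916  0.4   -0.   ]
 [ 0.4   -0.916  0.001]
 [-0.    -0.001 -1.   ]]
```

>>> {"fn": "carry_out", "kwargs": {"motion": [[0.0375, 0.09, 0, 0, 0, 0.0303, 1], [0.0375, 0.09, 0, 0, 0, 0.0303, 1], [0.0375, 0.09, 0, 0, 0, 0.0303, 1], [0.0375, 0.09, 0, 0, 0, 0.0303, 1], [0.0375, 0.09, 0, 0, 0, 0.0303, 1], [0.0375, 0.09, 0, 0, 0, 0.0303, 1], [0.0375, 0.09, 0, 0, 0, 0.0303, 1], [0.0375, 0.09, 0, 0, 0, 0.0303, 1], [0.0375, 0.09, 0, 0, 0, 0.0303, 1], [0.0375, 0.09, 0, 0, 0, 0.0303, 1]]}}

```text
t: 1.35
ee_pos: [400.4, -211.5, 231.2]
eef_rot: [-2.436, -1.984, 0.0]
force: [0.6, -0.7, -0.0]
opening: 0.1
finger_force: 0.0
```

>>> {"fn": "carry_out", "kwargs": {"motion": [[0.0375, 0.09, 0, 0, 0, 0, 1], [0.0375, 0.09, 0, 0, 0, 0, 1], [0.0375, 0.09, 0, 0, 0, 0, 1], [0.0375, 0.09, 0, 0, 0, 0, 1], [0.0375, 0.09, 0, 0, 0, 0, 1], [0.0375, 0.09, 0, 0, 0, 0, 1], [0.0375, 0.09, 0, 0, 0, 0, 1], [0.0375, 0.09, 0, 0, 0, 0, 1], [0.0375, 0.09, 0, 0, 0, 0, 1], [0, 0, 0, 0, 0, 0, 1]]}}

```text
t: 2.6
ee_pos: [535.3, 114.1, 230.9]
eef_rot: [-2.435, -1.983, -0.001]
force: [0.2, -1.8, -0.8]
opening: 0.2
finger_force: 0.0
```

>>> {"fn": "carry_out", "kwargs": {"motion": [[0.0375, 0.09, 0, 0, 0, 0, 1], [0, 0, -0.058, 0, 0, 0, 1], [0, 0, -0.058, 0, 0, 0, 1], [0, 0, -0.058, 0, 0, 0, 1], [0, 0, -0.058, 0, 0, 0, 1], [0, 0, 0, 0, 0, 0, 1], [0, 0, 0, 0, 0, 0, 1], [0, 0, 0, 0, 0, 0, 1], [0, 0, 0, 0, 0, 0, 1], [0, 0, 0, 0, 0, 0, 1]]}}

```text
t: 3.85
ee_pos: [550.3, 147.2, 138.8]
eef_rot: [2.439, 1.98, 0.001]
force: [1.0, -0.4, 0.1]
opening: 0.3
finger_force: 0.0
```

```bash
python3 - <<'E'
from h import *
a=robot.capture("top")[:,:,::-1][130:215,185:305]; b=robot.capture("side")[:,:,::-1][120:260,155:330]
a=cv2.resize(a,(400,283),interpolation=cv2.INTER_CUBIC);b=cv2.resize(b,(700,560),interpolation=cv2.INTER_CUBIC)
cv2.imwrite("pics/d1.png",a);cv2.imwrite("pics/d2.png",cv2.convertScaleAbs(b,alpha=1.5))
E
```

```text
(no output)
```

View pics/d2.png

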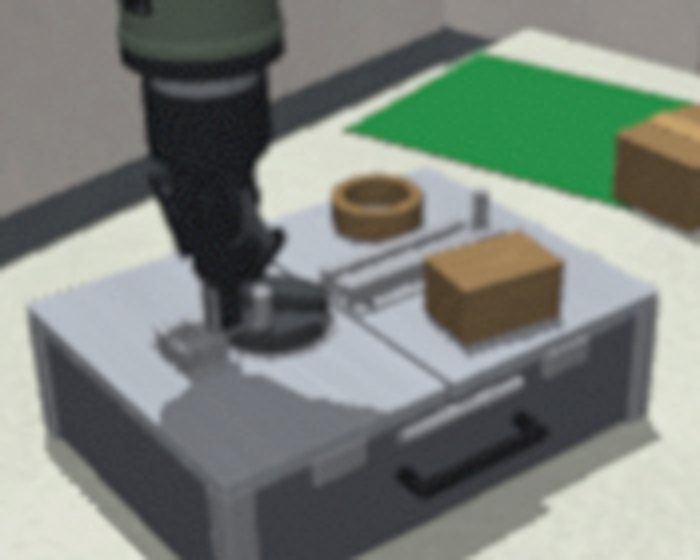

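>>> {"fn": "carry_out", "kwargs": {"motion": [[-0.0023, -0.011, 0, 0, 0, 0, 1], [-0.0023, -0.011, 0, 0, 0, 0, 1], [-0.0023, -0.011, 0, 0, 0, 0, 1], [-0.0023, -0.011, 0, 0, 0, 0, 1], [-0.0023, -0.011, 0, 0, 0, 0, 1], [-0.0023, -0.011, 0, 0, 0, 0, 1], [-0.0023, -0.011, 0, 0, 0, 0, 1], [-0.0023, -0.011, 0, 0, 0, 0, 1], [0, 0, 0, 0, 0, 0, 1], [0, 0, 0, 0, 0, 0, 1]]}}

```text
t: 5.2
ee_pos: [536.6, 117.8, 137.9]
eef_rot: [-2.426, -1.98, 0.008]
force: [-42.4, 31.4, 17.4]
opening: -0.0
finger_force: 20.1
```

>>> {"fn": "carry_out", "kwargs": {"motion": [[-0.01, 0.005, 0, 0, 0, 0, 1], [0.002, 0.025, 0, 0, 0, 0, 1], [0.004, 0.025, 0, 0, 0, 0, 1], [0.004, 0.025, 0.05, 0, 0, 0, 1], [0, 0.05, 0.08, 0, 0, 0, 1], [0, 0.1, 0.08, 0, 0, 0, 1], [0, 0.1, 0, 0, 0, 0, 1], [0, 0, 0, 0, 0, 0, 1], [0, 0, 0, 0, 0, 0, 1], [0, 0, 0, 0, 0, 0, 1]]}}

```text
t: 6.45
ee_pos: [543.1, 243.0, 222.3]
eef_rot: [2.44, 1.978, -0.001]
force: [0.8, -0.6, 0.0]
opening: -0.6
finger_force: 0.0
```

```bash
python3 - <<'E'
from h import *
a=robot.capture("top")[:,:,::-1][120:225,170:325]; b=robot.capture("side")[:,:,::-1][150:250,170:330]
a=cv2.resize(a,None,fx=5,fy=5,interpolation=cv2.INTER_CUBIC);b=cv2.resize(b,None,fx=4.5,fy=4.5,interpolation=cv2.INTER_CUBIC)
cv2.imwrite("pics/e1.png",cv2.convertScaleAbs(a,alpha=1.4));cv2.imwrite("pics/e2.png",cv2.convertScaleAbs(b,alpha=1.5))
E
```

```text
(no output)
```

View pics/e1.png

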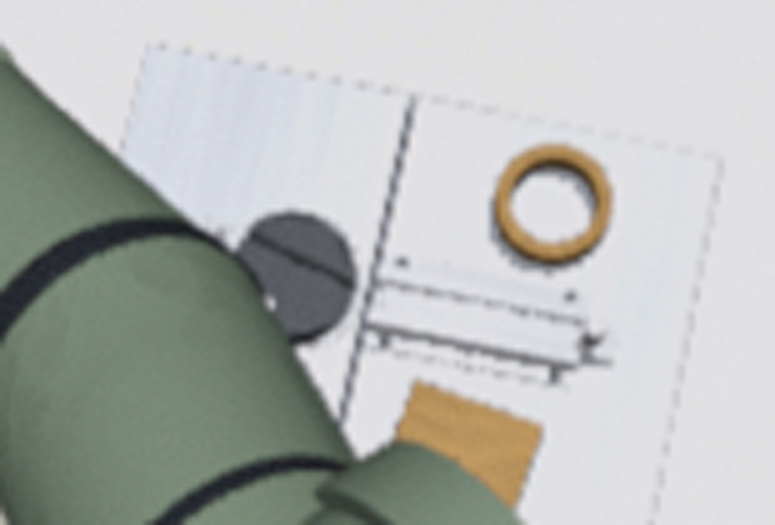

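The disc has turned most of the way: the slot edge now runs from (250,235) to (350,283), about 16° short of parallel. The stud caught in the groove between the fingertips, which made the side load. I'll re-approach centred on the stud and finish straight.

>>> {"fn": "carry_out", "kwargs": {"motion": [[-0.002, -0.125, 0, 0, 0, 0, 1], [-0.002, -0.125, 0, 0, 0, 0, 1], [0, 0, -0.07, 0, 0, 0, 1], [0, 0, -0.07, 0, 0, 0, 1], [0, 0, -0.07, 0, 0, 0, 1], [0, 0, 0, 0, 0, 0, 1], [-0.0025, -0.012, 0, 0, 0, 0, 1], [-0.0025, -0.012, 0, 0, 0, 0, 1], [0, 0, 0, 0, 0, 0, 1], [0, 0, 0, 0, 0, 0, 1]]}}

```text
t: 7.8
ee_pos: [539.3, 134.5, 138.9]
eef_rot: [2.439, 1.98, 0.001]
force: [-0.4, -0.3, -0.7]
opening: 0.1
finger_force: 0.0
```

>>> {"fn": "carry_out", "kwargs": {"motion": [[-0.0013, -0.0075, 0, 0, 0, 0, 1], [-0.0013, -0.0075, 0, 0, 0, 0, 1], [-0.0013, -0.0075, 0, 0, 0, 0, 1], [-0.0013, -0.0075, 0, 0, 0, 0, 1], [-0.0013, -0.0075, 0, 0, 0, 0, 1], [-0.0013, -0.0075, 0, 0, 0, 0, 1], [-0.0013, -0.0075, 0, 0, 0, 0, 1], [-0.0013, -0.0075, 0, 0, 0, 0, 1], [0, 0, 0, 0, 0, 0, 1], [0, 0, 0, 0, 0, 0, 1]]}}

```text
t: 9.05
ee_pos: [535.2, 110.2, 138.5]
eef_rot: [2.439, 1.979, 0.0]
force: [-0.7, -0.6, -0.3]
opening: 0.1
finger_force: 0.0
```

>>> {"fn": "carry_out", "kwargs": {"motion": [[0.003, 0.03, 0, 0, 0, 0, 1], [0.003, 0.03, 0, 0, 0, 0, 1], [0, 0, 0.08, 0, 0, 0, 1], [0, 0, 0.08, 0, 0, 0, 1], [0, 0, 0.08, 0, 0, 0, 1], [-0.0112, -0.13, 0, 0, 0, 0, 1], [-0.0112, -0.13, 0, 0, 0, 0, 1], [-0.0112, -0.13, 0, 0, 0, 0, 1], [-0.0112, -0.13, 0, 0, 0, 0, 1], [-0.0112, -0.13, 0, 0, 0, 0, 1]]}}

```text
t: 10.3
ee_pos: [515.2, -126.3, 234.7]
eef_rot: [2.438, 1.981, 0.001]
force: [1.5, -0.3, -0.4]
opening: 0.1
finger_force: 0.0
```

```bash
python3 - <<'E'
from h import *
a=robot.capture("top")[:,:,::-1][120:225,170:325]; b=robot.capture("side")[:,:,::-1][150:250,170:330]
a=cv2.resize(a,(600,406),interpolation=cv2.INTER_CUBIC);b=cv2.resize(b[20:70,20:90],(600,428)) 
a=cv2.resize(robot.capture("top")[:,:,::-1][150:205,195:300],None,fx=7,fy=7,interpolation=cv2.INTER_CUBIC)
cv2.imwrite("pics/f1.png",cv2.convertScaleAbs(a,alpha=1.4));cv2.imwrite("pics/f2.png",cv2.convertScaleAbs(b,alpha=1.5))
print(robot.state()["ee_pos"])
E
```

```text
[ 514.96000665 -127.31724854  234.3850792 ]
```

View pics/f1.png

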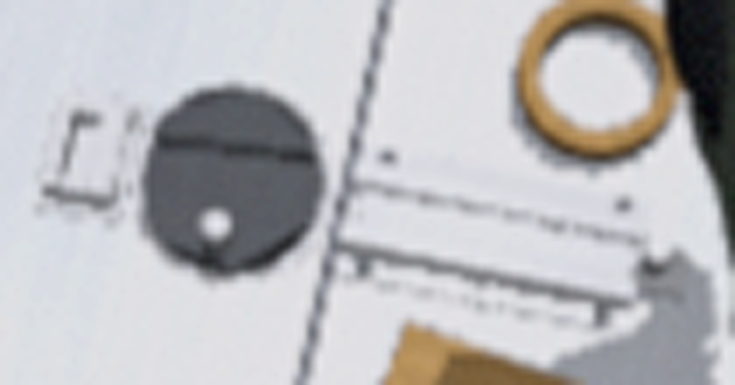

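The slot edge now runs from (160,140) to (312,157), a slope of 6.4° against about 11° for the channel. That is roughly 0.08 rad past parallel, so it's inside tolerance. Next I'll lower behind the post, at crop (650,265).

>>> {"fn": "carry_out", "kwargs": {"motion": [[0, 0, -0.06, 0, 0, 0, 1], [0, 0, -0.06, 0, 0, 0, 1], [0, 0, -0.06, 0, 0, 0, 1], [0, 0, -0.057, 0, 0, 0, 1], [0, 0, 0, 0, 0, 0, 1], [0.0025, 0.012, 0, 0, 0, 0, 1], [0.0025, 0.012, 0, 0, 0, 0, 1], [0.0025, 0.012, 0, 0, 0, 0, 1], [0.0025, 0.012, 0, 0, 0, 0, 1], [0, 0, 0, 0, 0, 0, 1]]}}

```text
t: 11.7
ee_pos: [519.2, -106.0, 139.9]
eef_rot: [2.439, 1.98, 0.0]
force: [-0.2, -0.3, -0.1]
opening: 0.2
finger_force: 0.0
```

>>> {"fn": "carry_out", "kwargs": {"motion": [[0.0026, 0.01225, 0, 0, 0, 0, 1], [0.0026, 0.01225, 0, 0, 0, 0, 1], [0.0026, 0.01225, 0, 0, 0, 0, 1], [0.0026, 0.01225, 0, 0, 0, 0, 1], [0.0026, 0.01225, 0, 0, 0, 0, 1], [0.0026, 0.01225, 0, 0, 0, 0, 1], [0.0026, 0.01225, 0, 0, 0, 0, 1], [0.0026, 0.01225, 0, 0, 0, 0, 1], [0.0026, 0.01225, 0, 0, 0, 0, 1], [0.0026, 0.01225, 0, 0, 0, 0, 1]]}}

```text
t: 12.95
ee_pos: [529.5, -57.0, 139.7]
eef_rot: [2.439, 1.98, -0.0]
force: [0.0, -1.7, 1.6]
opening: -0.4
finger_force: 1.1
```

>>> {"fn": "carry_out", "kwargs": {"motion": [[0.0026, 0.01225, 0, 0, 0, 0, 1], [0.0026, 0.01225, 0, 0, 0, 0, 1], [0.0026, 0.01225, 0, 0, 0, 0, 1], [0.0026, 0.01225, 0, 0, 0, 0, 1], [0.0026, 0.01225, 0, 0, 0, 0, 1], [0.0026, 0.01225, 0, 0, 0, 0, 1], [0.0026, 0.01225, 0, 0, 0, 0, 1], [0.0026, 0.01225, 0, 0, 0, 0, 1], [0.0026, 0.01225, 0, 0, 0, 0, 1], [0.0026, 0.01225, 0, 0, 0, 0, 1]]}}

```text
t: 14.2
ee_pos: [539.8, -8.0, 139.7]
eef_rot: [-2.439, -1.98, 0.0]
force: [-0.4, -1.5, 1.1]
opening: -0.2
finger_force: 0.8
```

>>> {"fn": "carry_out", "kwargs": {"motion": [[0.001, 0.0049, 0, 0, 0, 0, 1], [0.001, 0.0049, 0, 0, 0, 0, 1], [0.001, 0.0049, 0, 0, 0, 0, 1], [0.001, 0.0049, 0, 0, 0, 0, 1], [0.001, 0.0049, 0, 0, 0, 0, 1], [0.001, 0.0049, 0, 0, 0, 0, 1], [0.001, 0.0049, 0, 0, 0, 0, 1], [0.001, 0.0049, 0, 0, 0, 0, 1], [0, 0, 0, 0, 0, 0, 1], [0, 0, 0, 0, 0, 0, 1]]}}

```text
t: 15.45
ee_pos: [543.0, 7.4, 139.7]
eef_rot: [2.439, 1.98, 0.0]
force: [0.4, 1.0, 0.3]
opening: -0.0
finger_force: 0.0
```

>>> {"fn": "carry_out", "kwargs": {"motion": [[0.0005, 0.0025, 0, 0, 0, 0, 1], [0.0005, 0.0025, 0, 0, 0, 0, 1], [0.0005, 0.0025, 0, 0, 0, 0, 1], [0.0005, 0.0025, 0, 0, 0, 0, 1], [0.0005, 0.0025, 0, 0, 0, 0, 1], [0.0005, 0.0025, 0, 0, 0, 0, 1], [0, 0, 0, 0, 0, 0, 1], [0, 0, 0, 0, 0, 0, 1], [0, 0, 0, 0, 0, 0, 1], [0, 0, 0, 0, 0, 0, 1]]}}

```text
t: 16.7
ee_pos: [544.2, 13.4, 139.7]
eef_rot: [-2.439, -1.98, -0.0]
force: [0.4, -0.7, 0.1]
opening: 0.1
finger_force: 0.0
```

>>> {"fn": "carry_out", "kwargs": {"motion": [[0.0005, 0.0025, 0, 0, 0, 0, 1], [0.0005, 0.0025, 0, 0, 0, 0, 1], [0.0005, 0.0025, 0, 0, 0, 0, 1], [0.0005, 0.0025, 0, 0, 0, 0, 1], [0, 0, 0, 0, 0, 0, 1], [0, 0, 0, 0, 0, 0, 1], [0, 0, 0, 0, 0, 0, 1], [0, 0, 0, 0, 0, 0, 1], [0, 0, 0, 0, 0, 0, 1], [0, 0, 0, 0, 0, 0, 1]]}}

```text
t: 17.95
ee_pos: [544.9, 16.8, 139.7]
eef_rot: [2.439, 1.979, -0.001]
force: [-1.9, -5.4, 0.7]
opening: -0.1
finger_force: 2.6
```

>>> {"fn": "carry_out", "kwargs": {"motion": [[0.0005, 0.0025, 0, 0, 0, 0, 1], [0.0005, 0.0025, 0, 0, 0, 0, 1], [0, 0, 0, 0, 0, 0, 1], [0, 0, 0, 0, 0, 0, 1], [0, 0, 0, 0, 0, 0, 1], [0, 0, 0, 0, 0, 0, 1], [0, 0, 0, 0, 0, 0, 1], [0, 0, 0, 0, 0, 0, 1], [0, 0, 0, 0, 0, 0, 1], [0, 0, 0, 0, 0, 0, 1]]}}

```text
t: 19.2
ee_pos: [545.0, 17.1, 139.6]
eef_rot: [2.44, 1.977, -0.004]
force: [-2.8, -13.6, 4.6]
opening: -0.0
finger_force: 7.1
```

The bar is against a hard stop at the expected place, with the nose at about 132 mm. I'll back away and check.

>>> {"fn": "carry_out", "kwargs": {"motion": [[-0.005, -0.025, 0, 0, 0, 0, 1], [-0.01, -0.05, 0, 0, 0, 0, 1], [-0.01, -0.05, 0, 0, 0, 0, 1], [0, 0, 0.1, 0, 0, 0, 1], [0, 0, 0.1, 0, 0, 0, 1], [-0.02, -0.13, 0.05, 0, 0, 0, 1], [-0.02, -0.13, 0, 0, 0, 0, 1], [-0.02, -0.13, 0, 0, 0, 0, 1], [0, 0, 0, 0, 0, 0, 1], [0, 0, 0, 0, 0, 0, 1]]}}

```text
t: 20.45
ee_pos: [511.1, -186.9, 239.7]
eef_rot: [-2.44, -1.979, -0.0]
force: [0.4, 0.6, -0.1]
opening: 0.2
finger_force: 0.0
```

```bash
python3 - <<'E'
from h import *
a=cv2.resize(robot.capture("top")[:,:,::-1][150:210,195:305],(770,420),interpolation=cv2.INTER_CUBIC)[:295]
b=cv2.resize(robot.capture("side")[:,:,::-1][170:235,180:350],(770,295),interpolation=cv2.INTER_CUBIC)
cv2.imwrite("pics/g.png",cv2.convertScaleAbs(np.vstack([a,b]),alpha=1.4))
E
```

```text
(no output)
```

View pics/g.png

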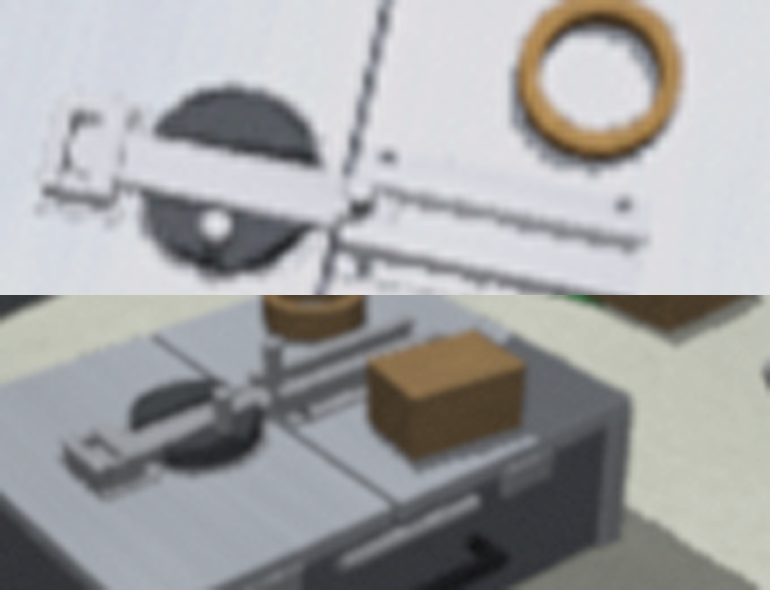

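The bar lies straight through the slot with its nose in the keeper, around (70,140) in the upper half. The post is at about (355,200), by the end of the channel. The tape and carton haven't moved, and the hand is clear.

```bash
python3 -c "
from workcell import robot
print(robot.close_job())"
```

```text
the job is handed in; nothing more can be done
None
```

The case looks locked: the slot is lined up, the bar is pushed through to a hard stop at about the keeper's end wall, and the hand is clear. I handed the job in at about 20.5 s; it returned no verdict.

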